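# Unpin the display case and hold its glass lid at 50 degrees

## Robot

A 6-joint arm with a two-finger parallel gripper is mounted at the origin on the work surface. World frame = base frame: x ahead of the robot, y to its left, z up, the work surface at z = 0. Lengths are in m, angles in rad, forces in N, time in s.
With the tool pointing down it reaches from about 0.35 to 0.775 m from the base axis. Payload 5.5 kg.
Tool frame: the origin (TCP) lies midway between the tips of the shut fingers; the grasp point (between the pads) lies 19 mm behind it; x points along the fingers, y is the direction in which the jaws open and shut, and the axes are right-handed (so a half turn about x gives the same grasp; the last joint's range is limited). The gripper opens to 85 mm and grips with 20 to 120 N. Pads are 22 mm wide; open, the fingers measure 114 mm over their backs; the gripper's body (76 mm by 85 mm) begins 54 mm behind the grasp point. The pads swing forward as they close: fully open they stand 13 mm farther back than shut.
Start: joints at [-1.437, 0.313, 0.046, 1.304, 0, 1.431], TCP at [0.155, -0.554, 0.231] pointing down, gripper open.
Joint ranges: [-2.76, 2.76], [-0.86, 1.69], [-1.03, 1.26], [-2.2, 2.34], [-1.47, 1.5], [-3.14, 3.14]. Speed limits (rad/s): [2.57, 2.57, 3.14, 3.14, 3.14, 3.14].

## Interface

Orientations are given as a unit quaternion [w, x, y, z].
In Python, from workcell import env, optics, order, models gives the robot as it stands. The module is installed in compiled form; this text tells all that it offers.
- The arm moves only by the tool servo_tool, never from a script. Its argument "moves" is a list of rows, each a list of 5 numbers: the shift along the tool's x, y, z in cm, then the turn about the tool's x in rad, then the closure, from -1 (fully open) to 1 (shut). A call has exactly 10 rows; each row shifts and turns the commanded pose from where the row before left it, along the tool's axes as they then stand; what a row does not reach is not made up. A row lasts 1/8 s, in which the tool goes at most 62.5 mm and 10.7 degrees, less where a joint would pass 70% of its speed; a pose out of reach is approached as far as the arm can. A call is refused whole if a number of a shift passes 6.25 or a number of a turn 0.188, either way. A call with a gripper value outside its range is refused whole. The fingers move at their own pace and stop on an object; "grip_force" is the grip in N (left out, the last holds). Time passes only in rows, so rows that do not move let the fingers close, or fill a call up. It gives the time, the measured TCP pose, the force and the opening at its end, in the units of the state.
- env.get_state(): the state, without advancing time (a new reading comes with each control period).
- optics.read_camera(name): name is "side" or "top"; returns a dict with "pixels" (400x640x3 uint8, blue, green, red), "vertical_fov" (degrees; the focal length in pixels is half the picture's height over the tangent of half this angle, whatever the lens; pixels are square), "cx", "cy" (the principal point, pixels), "extrinsics" (4x4, takes a point from world to camera coordinates). Camera axes: x right, y up, looking along -z (the intrinsics and any distortion apply to the point x, -y, -z); pixel columns grow to the right and rows downward; lengths in m; the calibration is good to about 2 mm. A picture is of the moment at which its call begins. There is no depth.
- order.hand_in(): hands the job in, once; it reports no verdict.
Trained networks look in a picture, given as the dict that the camera call returned (one of the last four; its "shot" number tells which), for a name from the list of things; names that differ only in an ending like _2 or _b are one class to them, and where a whole thing is asked for, a point or a joint stands for the part that bears it (a point fixed in the world has none). Each returns a list of dicts, best first, with "conf" (0 to 1); they miss things now and then, are a little off and sometimes report something else, mostly with a low value. They report only what shows in the picture. A call takes as long as a camera call.
- models.outline_of(name, picture): "pixels" (400x640 bool, what is visible of it) and "location" ([column, row] in pixels, amid what is visible of it).
- models.pinpoint(name, picture): "location" ([column, row] in pixels: a listed point, or the origin of a listed thing).
The state is a dict: "clock": time; "joint_pos": joint angles; "qvel": joint speeds; "tau": joint torques, N m; "tcp_pos": TCP position; "orientation": TCP orientation; "wrist_force": force on the tool from outside, world axes, zero at the start; "ft_torque": the same for the moment, N m; "finger_gap": finger opening in m.
Only numpy, scipy, OpenCV 4.12 (cv2) and the standard library are available. Lean on these libraries where they do the work, as an engineer would, in place of code of your own. Each camera call takes 0.05 s, during which the arm holds its last target.

## Task

The glazed display case of paper-cuts is pinned shut: draw the locking pin out of the latch on its side and park it in the open-topped keeper notch on the same side, letting go of it there. Then raise the glass lid to 50 degrees and finish while still holding it there in the gripper, with nothing else propping it, so that I can change the paper-cuts from the far side. Do not let the lid drop shut, and leave the vase, flowerpot, pencil cup and scissors where they stand.

Things in the scene. Friction and masses are not known exactly. Their poses are not given: they have to be found in the camera images.
- case: wooden table-top display case, fixed to the table: 240 mm deep (its x), 300 wide (its y), 93 high with the lid shut (sides 75, lid frame 18). Origin at the centre of its underside, on the table. +x is the front, away from the robot; the lid is hinged along the edge nearest the robot (-x). Latch and keeper are both on its +y side face, 150 mm from the origin
- latch_mouth (a point): centre of the latch's 13 mm bore, at the outer face of the brass strap (30 mm wide, 4 thick) that hangs from the lid over the case's +y side. The bore runs level along the case's y, through the strap and 56 mm into the case. In the case's frame: x +70, y +154, z 55.5 mm. Axes as the case's
- keeper (a point): middle of the keeper, a steel channel open at the top, standing 50 mm out from the case's +y side along its y. 14 mm clear width, flared lips (31 mm over them, tops 70 mm above the table), floor at 50.5 mm; the point is 5 mm above it, on the parked pin's axis. Case frame: x -15, y +175, z 55.5 mm. The pin parks shank in the channel, tip within 8 mm of the case's side, collar and grip outside
- pin: loose locking pin, 35 to 60 g, level, axis along its y. Steel shank 10 mm thick, 55 long (y -27.5 to +27.5 mm, tip at -y, into the case), collar 17 mm thick, 5 long, round black grip 18 mm thick, 40 long (y +32.5 to +72.5). Origin mid-shank; balances about 38 mm from the tip. Starts pushed home, collar within 4 mm of the strap; slides freely, 1.5 mm play; clear once drawn 60 mm along the case's +y
- pin_tip (a point): centre of the pin's tip (y -27.5 mm in the pin's frame)
- pin_grip (a point): centre of the pin's black grip (y +52.5 mm in the pin's frame)
- lid (a joint): opening angle of the lid, rad: 0 shut, grows as the front (+x) edge rises, stop at 1.45. Wooden frame with glass, 0.6 to 0.95 kg, turns freely: from any angle it falls shut by itself. While the pin is in the bore the lid is locked
- lid_handle (a point): middle of the bar of the brass bow handle on the lid's front rail, moving with the lid. Round bar 10 mm thick, 110 long along the case's y, its axis 35 mm above the lid's top. From the hinge line it lies 205 mm along the lid and 53 mm square to it (upward): the shut lid's bar is 128 mm above the table
- lid_hinge (a point): middle of the hinge line, which runs along the case's y at the case's edge nearest the robot. Case frame: x -120, y 0, z 75 mm
- vase: bystander: porcelain vase, 93 mm across, 155 mm high; origin at the centre of its foot
- flowerpot: bystander: terracotta pot with flowers, 92 mm across, about 155 mm high; origin at the centre of its foot
- cup: bystander: grey cup of pencils, 76 mm across, about 175 mm high with them; origin at the centre of its foot
- scissors: bystander: paper scissors lying flat, about 190 mm long, 10 mm high; origin at their rivet, on the table

How it is judged:
By the outcome, as a careful person would: the job done as asked, in the order asked, and still so for the second after the job is handed in, while the arm keeps its last pose, push and grip.
It also fails if it takes over 54 s, if anything falls off the work surface, if the arm or the gripper's body presses on something with over 40 N, if the wrist force passes 120 N, or if a joint passes its speed limit or range.

## Working session

There is one attempt and no reset: what is moved stays moved. The work goes in short steps, Python scripts to look and compute and a tool call to move; the robot and the scene stay as the last step left them, time stands still between calls to the robot, and variables do not carry over. Pictures are saved under pics/ and viewed, and the job is handed in when it is done.

Besides the shell and the picture viewer there is one more tool, called after "Call:" as name(argument=value, ...), one argument or row to a line, values as JSON. servo_tool: Moves the arm, as the interface text tells. Its arguments: {"type":"object","properties":{"moves":{"type":"array"},"grip_force":{"type":"number"}},"required":["moves"]}

```bash
mkdir -p pics; cat > h.py <<'E'
import numpy as np, cv2
from workcell import env, optics, order, models
def K(p):
    f=200/np.tan(np.radians(p['vertical_fov'])/2); return f,p['cx'],p['cy']
def proj(p,X):
    X=np.atleast_2d(X); E=np.array(p['extrinsics']); c=X@E[:3,:3].T+E[:3,3]
    f,cx,cy=K(p); return np.c_[cx+f*c[:,0]/-c[:,2], cy-f*c[:,1]/-c[:,2]]
E
python3 - <<'E'
from h import *
s=env.get_state(); print({k:np.round(v,3).tolist() for k,v in s.items()})
for n in ['side','top']:
    p=optics.read_camera(n); print(n,[k for k in p],p['vertical_fov'],p['cx'],p['cy'],{k:p[k] for k in p if k not in('pixels','extrinsics')}); print(np.round(p['extrinsics'],4).tolist())
    cv2.imwrite(f'pics/{n}0.png',p['pixels'])
    for t in ['case','latch_mouth','keeper','pin','pin_tip','pin_grip','lid_handle','lid_hinge','vase','flowerpot','cup','scissors']:
        print(t,[(np.round(r['location'],1).tolist(),round(r['conf'],2)) for r in models.pinpoint(t,p)][:2])
E
```

```text
{'clock': 0.0, 'joint_pos': [-1.437, 0.314, 0.045, 1.304, 0.0, 1.431], 'qvel': [0.0, -0.0, -0.0, -0.001, -0.0, -0.001], 'tau': [-0.0, -48.063, 29.853, 0.019, -0.0, -0.0], 'tcp_pos': [0.155, -0.553, 0.23], 'orientation': [0.096, 0.7, 0.097, -0.7], 'wrist_force': [-0.005, -0.009, 0.099], 'ft_torque': [0.013, 0.064, 0.029], 'finger_gap': 0.085}
side ['pixels', 'vertical_fov', 'cx', 'cy', 'extrinsics', 'shot'] 51.073605396712814 319.65702819679865 199.81803914002586 {'vertical_fov': 51.073605396712814, 'cx': 319.65702819679865, 'cy': 199.81803914002586, 'shot': 1}
[[-0.9886, -0.1501, 0.0071, 0.5978], [0.0877, -0.538, 0.8384, -0.1447], [-0.122, 0.8295, 0.545, -1.2296], [0.0, 0.0, 0.0, 1.0]]
case [([349.0, 217.1], 0.74)]
latch_mouth [([327.5, 236.9], 0.87)]
keeper [([357.9, 239.2], 0.89), ([368.8, 162.5], 0.51)]
pin [([327.8, 228.4], 0.39)]
pin_tip []
pin_grip [([327.4, 245.0], 0.67), ([267.7, 236.7], 0.62)]
lid_handle [([324.4, 186.7], 0.65)]
lid_hinge [([324.7, 237.4], 0.59), ([387.2, 198.3], 0.58)]
vase [([371.0, 164.3], 0.73)]
flowerpot [([265.5, 236.7], 0.79)]
cup [([277.0, 201.9], 0.82)]
scissors [([301.1, 380.4], 0.74)]
top ['pixels', 'vertical_fov', 'cx', 'cy', 'extrinsics', 'shot'] 50.22124065181331 325.1779521817644 196.10963975427444 {'vertical_fov': 50.22124065181331, 'cx': 325.1779521817644, 'cy': 196.10963975427444, 'shot': 2}
[[-0.0071, -0.9999, -0.009, 0.0233], [0.9937, -0.008, 0.1115, -0.583], [-0.1116, -0.0081, 0.9937, -1.6437], [0.0, 0.0, 0.0, 1.0]]
case [([347.4, 213.2], 0.9), ([364.2, 150.7], 0.64)]
latch_mouth [([304.3, 196.3], 0.63)]
keeper [([303.2, 221.6], 0.83)]
pin [([313.1, 197.6], 0.56), ([304.0, 196.9], 0.49)]
pin_tip [([298.9, 220.8], 0.35)]
pin_grip [([301.2, 195.7], 0.58)]
lid_handle []
lid_hinge [([350.3, 241.9], 0.72)]
vase [([449.1, 223.4], 0.84)]
flowerpot []
cup [([365.8, 144.8], 0.6)]
scissors []
```

View pics/side0.png

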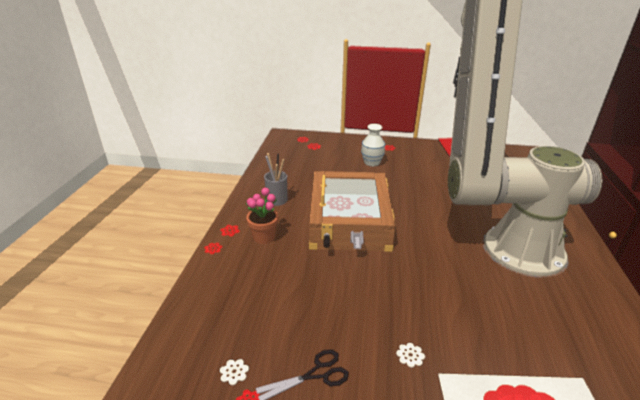

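View pics/top0.png

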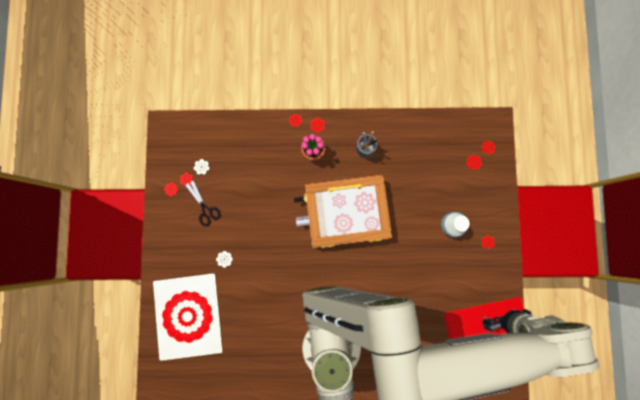

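```bash
python3 - <<'E'
from h import *
from scipy.optimize import least_squares
P={};obs=[]
pts={'case':(0,0,0),'latch_mouth':(.07,.154,.0555),'keeper':(-.015,.175,.0555),'lid_handle':(.085,0,.128),'lid_hinge':(-.12,0,.075),'pin_grip':(.07,.154+.002+.025,.0555)}
for n in ['side','top']:
    p=optics.read_camera(n);P[n]=p
    for t in pts:
        for r in models.pinpoint(t,p): obs.append((n,t,r['location'],r['conf']))
    im=p['pixels']
    c=im[150:270,230:410] if n=='side' else im[160:260,280:410]
    cv2.imwrite(f'pics/{n}0z.png',cv2.resize(c,None,fx=4.4,fy=4.4,interpolation=cv2.INTER_CUBIC))
def W(q,X):
    c,s=np.cos(q[2]),np.sin(q[2]); X=np.array(X)
    return np.array([q[0]+c*X[0]-s*X[1],q[1]+s*X[0]+c*X[1],X[2]])
def res(q): return np.concatenate([(proj(P[n],W(q,pts[t]))[0]-l)*c for n,t,l,c in obs])
b=None
for y0 in (-.2,0,.2):
    s=least_squares(res,[.55,0,y0],loss='soft_l1')
    if b is None or s.cost<b.cost:b=s
print(b.x,b.cost)
for n,t,l,c in obs: print(n,t,np.round(l,1),round(c,2),np.round(proj(P[n],W(b.x,pts[t]))[0]-l,1))
E
```

```text
[ 0.51850131 -0.0648409   0.13594766] 96.4965819006943
side case [349.5 219.2] 0.77 [-0.3  0.6]
side latch_mouth [326.2 235.6] 0.71 [ 1.6 -0.3]
side keeper [360.6 240. ] 0.92 [-2.4  0.4]
side lid_handle [323.  189.4] 0.8 [ 0.2 -4. ]
side lid_handle [346.5 217.4] 0.67 [-23.3 -32. ]
side lid_hinge [387.6 198.2] 0.84 [1.2 2.6]
side pin_grip [327.7 242.3] 0.52 [ 0.1 -1. ]
top case [346.7 214. ] 0.71 [-0.3 -1. ]
top latch_mouth [305.4 197. ] 0.81 [-0.5  2.8]
top keeper [302.2 222.2] 0.74 [0.4 0.1]
top lid_handle [345.2 187. ] 0.79 [-0.8  0.8]
top lid_handle [202.  201.3] 0.34 [142.4 -13.5]
top lid_hinge [349.  242.9] 0.63 [ 2.9 -0. ]
top pin_grip [300.4 200. ] 0.43 [-2.4  0.8]
```

```bash
cat >> h.py <<'E'
def W(q,X):
    c,s=np.cos(q[2]),np.sin(q[2]); X=np.atleast_2d(X)
    return np.c_[q[0]+c*X[:,0]-s*X[:,1],q[1]+s*X[:,0]+c*X[:,1],X[:,2]]
def overlay(p,q,name,box,fx=4.4):
    x0,y0,x1,y1=box
    im=cv2.resize(p['pixels'][y0:y1,x0:x1],None,fx=fx,fy=fx,interpolation=cv2.INTER_CUBIC)
    def ln(a,b,col):
        uv=proj(p,W(q,[a,b])); uv=((uv-[x0,y0]+.5)*fx).astype(int); cv2.line(im,tuple(map(int,uv[0])),tuple(map(int,uv[1])),col,1,cv2.LINE_AA)
    for z in (0,.075,.093):
        c=[(-.12,-.15,z),(.12,-.15,z),(.12,.15,z),(-.12,.15,z)]
        for i in range(4): ln(c[i],c[(i+1)%4],(255,255,0))
    ln((.085,-.055,.128),(.085,.055,.128),(0,255,0))
    ln((-.015,.15,.0555),(-.015,.2,.0555),(0,255,0)); ln((.07,.154,.0555),(.07,.2,.0555),(255,0,255))
    cv2.imwrite(name,im)
E
python3 - <<'E'
from h import *
q=[.5185,-.0648,.136]
overlay(optics.read_camera('side'),q,'pics/s1.png',(230,150,410,270))
overlay(optics.read_camera('top'),q,'pics/t1.png',(280,160,410,260),5.5)
E
```

```text
(no output)
```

View pics/s1.png

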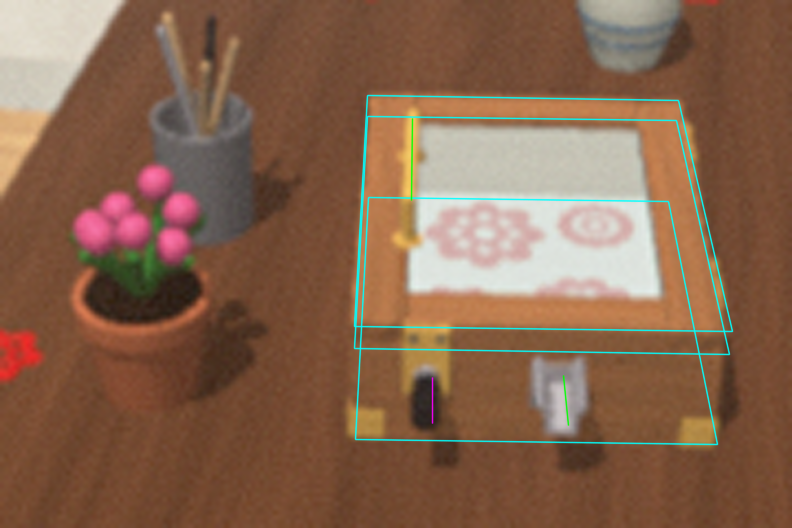

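View pics/t1.png

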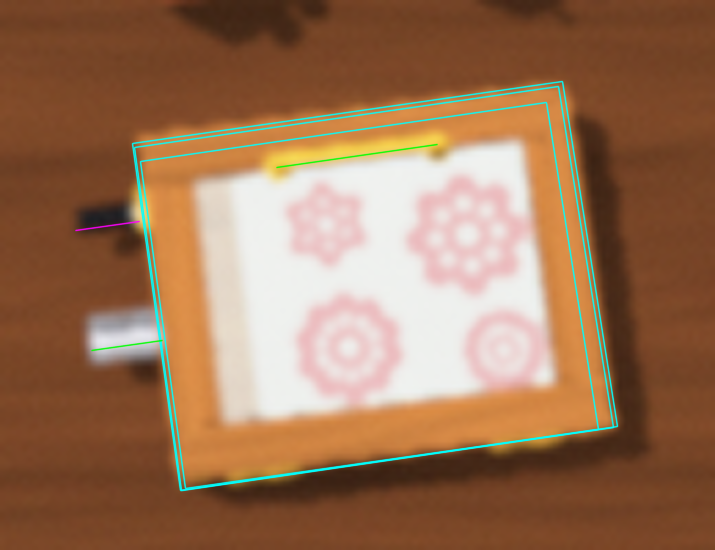

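```bash
cat > fit.py <<'E'
from h import *
from scipy.optimize import minimize, differential_evolution
from scipy.ndimage import map_coordinates
P={n:[optics.read_camera(n) for _ in range(3)] for n in ('side','top')}
G={}
for n in P:
    im=np.mean([p['pixels'].astype(float) for p in P[n]],0); P[n]=dict(P[n][0]); P[n]['pixels']=im.astype(np.uint8)
    im=cv2.GaussianBlur(im,(0,0),.8)
    gx=cv2.Scharr(im,cv2.CV_64F,1,0);gy=cv2.Scharr(im,cv2.CV_64F,0,1)
    G[n]=(gx,gy)
z1,z2=.093,.075
L={'top':[((.12,-.15,z1),(.12,.15,z1)),((-.12,-.15,z1),(-.12,.15,z1)),((-.12,.15,z1),(.12,.15,z1)),((-.12,-.15,z1),(.12,-.15,z1))],
'side':[((.12,-.15,z1),(.12,.15,z1)),((-.12,.15,z1),(.12,.15,z1)),((-.12,-.15,z1),(-.12,.15,z1)),((-.12,-.15,z1),(.12,-.15,z1)),((-.12,.15,0),(.12,.15,0))]}
def sc(q,off={'top':(0,0),'side':(0,0)},per=False):
    o=[]
    for n in L:
        for a,b in L[n]:
            t=np.linspace(.04,.96,60)[:,None]
            uv=proj(P[n],W(q,np.array(a)*(1-t)+np.array(b)*t))+off[n]
            d=uv[-1]-uv[0];nn=np.array([-d[1],d[0]])/np.linalg.norm(d)
            v=0
            for c in range(3):
                gx=map_coordinates(G[n][0][:,:,c],[uv[:,1],uv[:,0]],order=1);gy=map_coordinates(G[n][1][:,:,c],[uv[:,1],uv[:,0]],order=1)
                v+=abs(np.mean(gx*nn[0]+gy*nn[1]))
            o.append(v)
    return o if per else -sum(o)
if __name__=='__main__':
    r=differential_evolution(sc,[(.5,.54),(-.085,-.045),(.08,.17)],seed=1,tol=1e-8); print(r.x,r.fun, np.round(sc(r.x,per=True)))
    f=lambda v: sc(v[:3],{'top':v[3:5],'side':v[5:7]})+30*np.sum(v[3:]**2)
    r2=minimize(f,np.r_[r.x,0,0,0,0],method='Nelder-Mead',options=dict(maxiter=4000,maxfev=4000)); print(np.round(r2.x,4),r2.fun,sc(r2.x[:3]))
    overlay(P['side'],r.x,'pics/s2.png',(230,150,410,270)); overlay(P['top'],r.x,'pics/t2.png',(280,160,410,260),5.5)
E
python3 fit.py
```

```text
[ 0.51917895 -0.06538073  0.11902731] -12872.745618997631 [1448. 2237. 1096. 2361. 1494.  947. 1324. 1440.  525.]
[ 0.519  -0.0647  0.1189  0.1216 -0.2304  0.1525 -0.1704] -12930.389341628255 -12835.47622574524
```

```bash
python3 - <<'E'
import cv2,numpy as np
a=cv2.imread('pics/s2.png');b=cv2.imread('pics/t2.png')
a=cv2.resize(a,(400,267));b=cv2.resize(b,(400,308))
E
ls pics
```

```text
s1.png
s2.png
side0.png
side0z.png
t1.png
t2.png
top0.png
top0z.png
```

View pics/s2.png

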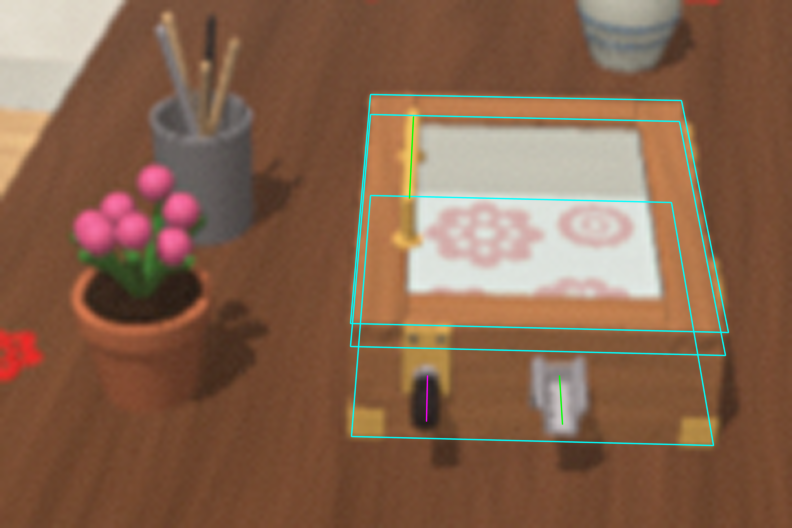

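View pics/t2.png

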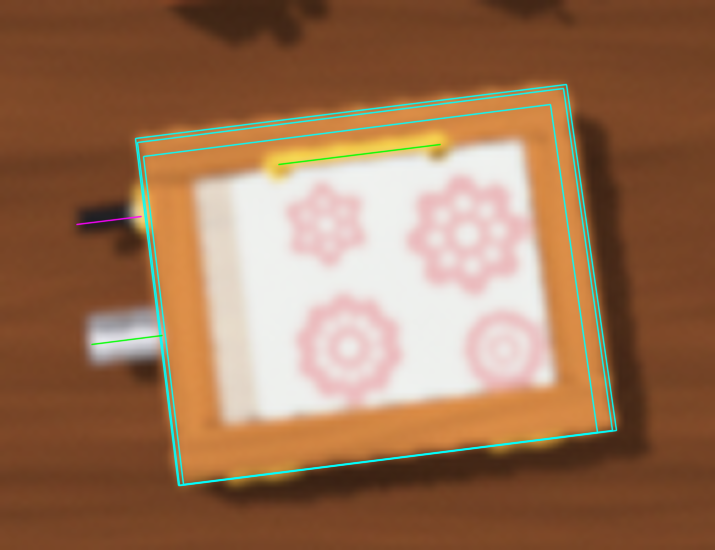

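```bash
cat >> h.py <<'E'
from scipy.spatial.transform import Rotation as Rn
Q=np.array([.5192,-.0652,.119])
def R(s): 
    w,x,y,z=s['orientation']; return Rn.from_quat([x,y,z,w]).as_matrix()
def plan(tgt_case):
    s=env.get_state(); A=R(s); t=W(Q,tgt_case)[0]; d=t-s['tcp_pos']
    yc=np.array([np.cos(Q[2]),np.sin(Q[2]),0])
    print('clock',s['clock'],'tcp',np.round(s['tcp_pos'],4),'case',np.round(case(s['tcp_pos']),4),'tgt',np.round(t,4),'shift cm tool',np.round(A.T@d*100,2))
    v=A.T@yc; a=np.arctan2(v[2],v[1]); a=(a+np.pi/2)%np.pi-np.pi/2
    print('turn about tool x',round(a,4),'axes\n',np.round(A.T,3))
    Rf=A@Rn.from_rotvec([a,0,0]).as_matrix(); print('shift after turn',np.round(Rf.T@d*100,2),'F',np.round(s['wrist_force'],2),'gap',s['finger_gap'])
def case(X):
    c,s=np.cos(Q[2]),np.sin(Q[2]); d=np.array(X)-[Q[0],Q[1],0]; return np.array([c*d[0]+s*d[1],-s*d[0]+c*d[1],d[2]])
E
python3 - <<'E'
from h import *
plan([.07,.181,.20])
p=optics.read_camera('side')
def ground(p,uv,z=0):
    f,cx,cy=K(p);E=np.array(p['extrinsics']);o=-E[:3,:3].T@E[:3,3];d=E[:3,:3].T@np.array([(uv[0]-cx)/f,-(uv[1]-cy)/f,-1]);return o+d*(z-o[2])/d[2]
for n,uv in dict(vase=(371,164.3),pot=(265.5,236.7),cup=(277,201.9)).items():
    g=ground(p,uv);print(n,np.round(g,3),np.round(case(g),3))
E
```

```text
clock 2.4 tcp [ 0.1555 -0.5536  0.2313] case [-0.4191 -0.4418  0.2313] tgt [0.5672 0.1228 0.2   ] shift cm tool [  3.12 -53.99 -57.93]
turn about tool x -1.416 axes
 [[-0.    -0.    -1.   ]
 [ 0.27  -0.963  0.   ]
 [-0.963 -0.27   0.   ]]
shift after turn [  3.12  48.91 -62.28] F [-0.41  0.11 -0.32] gap 0.08564184162175918
vase [ 0.467 -0.455  0.   ] [-0.098 -0.381  0.   ]
pot [0.761 0.063 0.   ] [0.256 0.099 0.   ]
cup [ 0.772 -0.13   0.   ] [ 0.243 -0.094  0.   ]
```

```bash
python3 - <<'E'
from h import *
s=env.get_state();A=R(s);d=W(Q,[.07,.181,.2])[0]-s['tcp_pos'];d[2]=0
N=16
for k in range(N):
    a=-.177*min(k,8); v=(A@Rn.from_rotvec([a,0,0]).as_matrix()).T@d*100/N; print(k,np.round(v,2), -.177 if k<8 else 0)
E
```

```text
0 [-0.   -3.37 -3.62] -0.177
1 [-0.   -2.68 -4.16] -0.177
2 [-0.   -1.91 -4.57] -0.177
3 [-0.   -1.08 -4.83] -0.177
4 [-0.   -0.21 -4.95] -0.177
5 [-0.    0.67 -4.9 ] -0.177
6 [-0.    1.52 -4.71] -0.177
7 [-0.    2.32 -4.37] -0.177
8 [-0.    3.06 -3.89] 0
9 [-0.    3.06 -3.89] 0
10 [-0.    3.06 -3.89] 0
11 [-0.    3.06 -3.89] 0
12 [-0.    3.06 -3.89] 0
13 [-0.    3.06 -3.89] 0
14 [-0.    3.06 -3.89] 0
15 [-0.    3.06 -3.89] 0
```

Call:
servo_tool(
  moves=[
    [0,-3.4,-3.6,-0.177,-1],
    [0,-2.7,-4.2,-0.177,-1],
    [0,-1.9,-4.6,-0.177,-1],
    [0,-1.1,-4.8,-0.177,-1],
    [0,-0.2,-5,-0.177,-1],
    [0,0.7,-4.9,-0.177,-1],
    [0,1.5,-4.7,-0.177,-1],
    [0,2.3,-4.4,-0.177,-1],
    [0,3.1,-3.9,0,-1],
    [0,3.1,-3.9,0,-1],
  ],
  grip_force=40,
)

```text
clock: 3.7
tcp_pos: [0.4147, -0.1281, 0.2316]
orientation: [0.529, 0.469, 0.528, -0.469]
wrist_force: [0.2, -0.2, -0.1]
finger_gap: 0.0855
```

Call:
servo_tool(
  moves=[
    [0,3.1,-3.9,0,-1],
    [0,3.1,-3.9,0,-1],
    [0,3.1,-3.9,0,-1],
    [0,3.1,-3.9,0,-1],
    [0,3.1,-3.9,0,-1],
    [0,3.0,-3.9,0,-1],
    [0,0,0,0,-1],
    [0,0,0,0,-1],
    [0,0,0,0,-1],
    [0,0,0,0,-1],
  ],
)

```text
clock: 4.95
tcp_pos: [0.5695, 0.1237, 0.2316]
orientation: [0.529, 0.47, 0.528, -0.47]
wrist_force: [0.1, -0.7, 0.1]
finger_gap: 0.0854
```

```bash
python3 - <<'E'
from h import *
plan([.07,.181,.11]); print(env.get_state()['joint_pos'])
p=optics.read_camera('side');overlay(p,Q,'pics/s3.png',(230,120,410,270))
p2=optics.read_camera('top');overlay(p2,Q,'pics/t3.png',(250,130,410,260),4.8)
t=env.get_state()['tcp_pos']; print(proj(p,t),proj(p2,t))
E
```

```text
clock 4.95 tcp [0.5695 0.1237 0.2316] case [0.0724 0.1816 0.2316] tgt [0.5672 0.1228 0.11  ] shift cm tool [12.16 -0.24  0.06]
turn about tool x -0.0016 axes
 [[ 0.    -0.    -1.   ]
 [ 0.993  0.117  0.   ]
 [ 0.117 -0.993  0.   ]]
shift after turn [12.16 -0.24  0.06] F [ 0.09 -0.67  0.05] gap 0.08544906070713915
[ 7.62940490e-02  3.28188161e-01  6.78185873e-02  1.31015657e+00
 -1.44164022e-04  1.52968846e+00]
[[326.55315216 187.02371648]] [[294.35240418 193.81558275]]
```

View pics/s3.png

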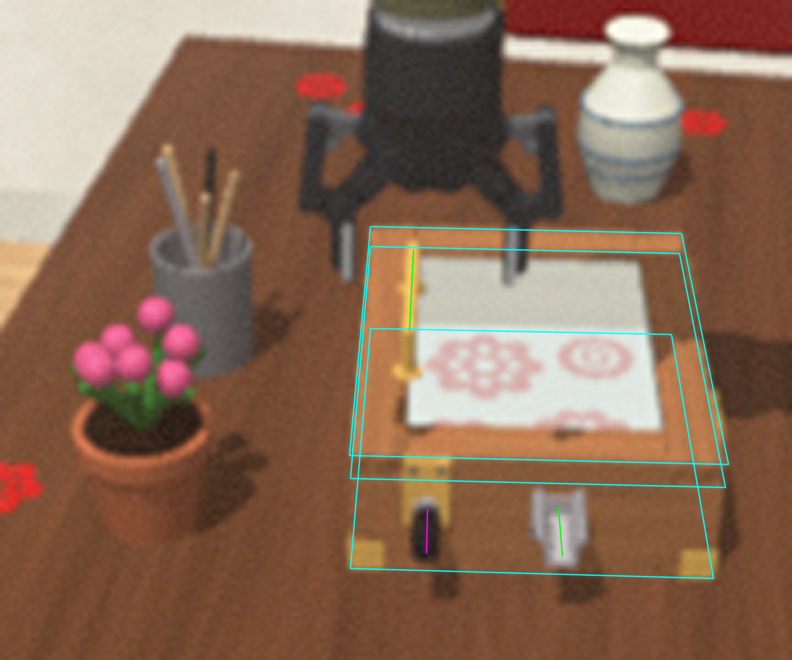

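View pics/t3.png

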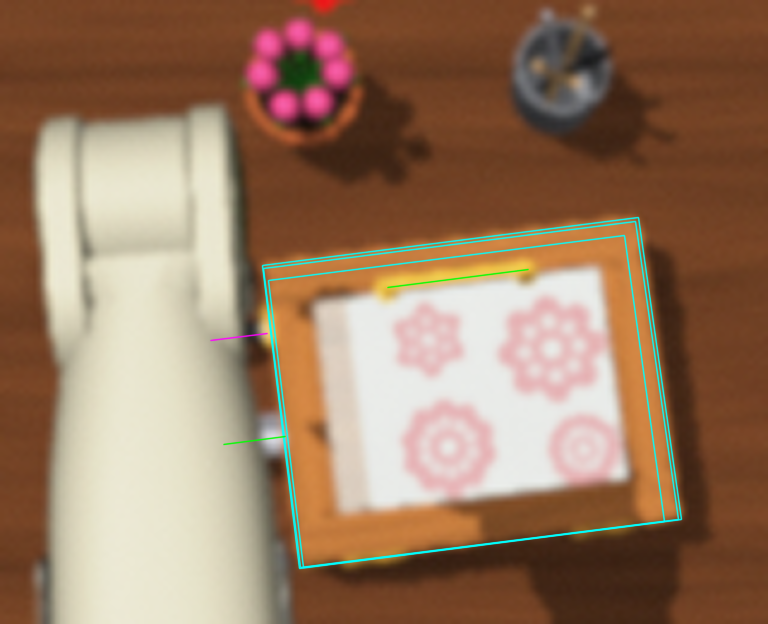

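Call:
servo_tool(
  moves=[
    [3.5,-0.2,0,0,-1],
    [3.5,0,0,0,-1],
    [3.5,0,0,0,-1],
    [3.5,0,0,0,-1],
    [2.5,0,0,0,-1],
    [2,0,0,0,-1],
    [1.1,0,0,0,-1],
    [0,0,0,0,-1],
    [0,0,0,0,-1],
    [0,0,0,0,-1],
  ],
)

```text
clock: 6.3
tcp_pos: [0.5686, 0.1246, 0.0363]
orientation: [0.529, 0.47, 0.528, -0.469]
wrist_force: [-0.6, 0.3, -0.1]
finger_gap: 0.0852
```

```bash
python3 - <<'E'
from h import *
plan([.07,.181,.035])
p=optics.read_camera('side');overlay(p,Q,'pics/s4.png',(250,150,410,270),5)
E
```

```text
clock 6.3 tcp [0.5686 0.1246 0.0363] case [0.0716 0.1826 0.0363] tgt [0.5672 0.1228 0.035 ] shift cm tool [ 0.13 -0.16  0.16]
turn about tool x 0.0 axes
 [[ 0.002  0.    -1.   ]
 [ 0.993  0.119  0.002]
 [ 0.119 -0.993  0.   ]]
shift after turn [ 0.13 -0.16  0.16] F [-0.61  0.27 -0.06] gap 0.08518151543010065
```

View pics/s4.png

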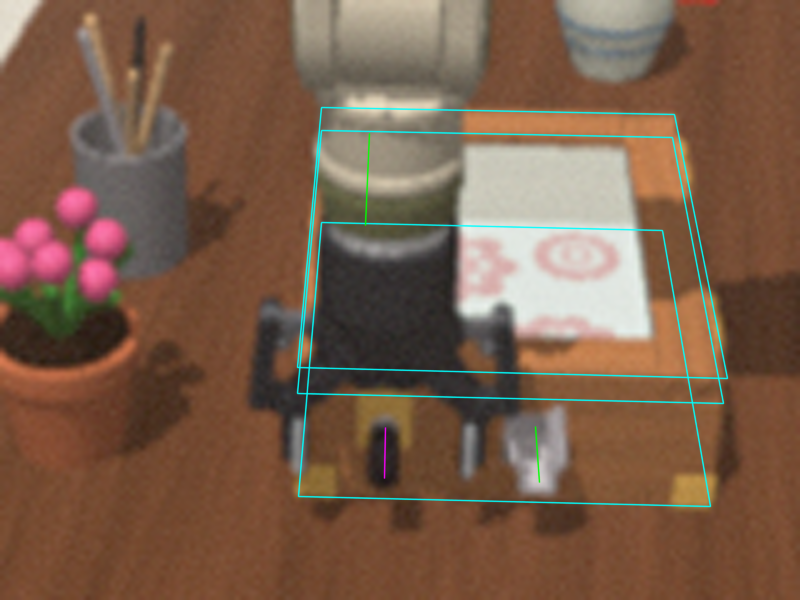

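Call:
servo_tool(
  moves=[
    [0.1,-0.1,0,0,-1],
    [0,0,0,0,1],
    [0,0,0,0,1],
    [0,0,0,0,1],
    [0,0,0,0,1],
    [0,0,0,0,1],
    [0,0,0,0,1],
    [0,0,0,0,1],
    [0,0,0,0,1],
    [0,0,0,0,1],
  ],
)

```text
clock: 7.6
tcp_pos: [0.5671, 0.1244, 0.0344]
orientation: [0.529, 0.469, 0.529, -0.469]
wrist_force: [1.4, 0.1, 0.9]
finger_gap: 0.0164
```

```bash
python3 - <<'E'
from h import *
plan([.07,.181+.065,.035])
E
```

```text
clock 7.6 tcp [0.5671 0.1244 0.0344] case [0.07   0.1826 0.0344] tgt [0.5595 0.1874 0.035 ] shift cm tool [-0.06 -0.   -6.34]
turn about tool x 0.0 axes
 [[ 0.    -0.    -1.   ]
 [ 0.993  0.119  0.   ]
 [ 0.119 -0.993  0.   ]]
shift after turn [-0.06 -0.   -6.34] F [1.37 0.11 0.94] gap 0.016445998156091823
```

Call:
servo_tool(
  moves=[
    [0,0,-0.5,0,1],
    [0,0,-0.8,0,1],
    [0,0,-0.8,0,1],
    [0,0,-0.8,0,1],
    [0,0,-0.8,0,1],
    [0,0,-0.8,0,1],
    [0,0,-0.8,0,1],
    [0,0,-0.8,0,1],
    [0,0,-0.8,0,1],
    [0,0,0,0,1],
  ],
)

```text
clock: 8.85
tcp_pos: [0.5584, 0.1936, 0.0342]
orientation: [0.529, 0.469, 0.529, -0.469]
wrist_force: [-0.6, 0.6, -1.0]
finger_gap: 0.0168
```

```bash
python3 - <<'E'
from h import *
plan([-.015,.2326,.035])
p=optics.read_camera('side');overlay(p,Q,'pics/s5.png',(250,150,410,270),5)
for t in ['pin','pin_tip','pin_grip']: print(t,[(np.round(r['location'],1).tolist(),round(r['conf'],2)) for r in models.pinpoint(t,p)][:2])
E
```

```text
clock 8.85 tcp [0.5584 0.1936 0.0342] case [0.0696 0.2523 0.0342] tgt [0.4767 0.164  0.035 ] shift cm tool [-0.08 -8.47  1.96]
turn about tool x 0.0009 axes
 [[-0.    -0.    -1.   ]
 [ 0.993  0.12  -0.   ]
 [ 0.12  -0.993  0.   ]]
shift after turn [-0.08 -8.46  1.97] F [-0.59  0.63 -0.96] gap 0.0167568906414053
pin [([325.4, 248.5], 0.49), ([325.7, 237.8], 0.33)]
pin_tip [([320.7, 237.5], 0.61)]
pin_grip [([325.4, 257.4], 0.56), ([323.5, 244.9], 0.4)]
```

View pics/s5.png

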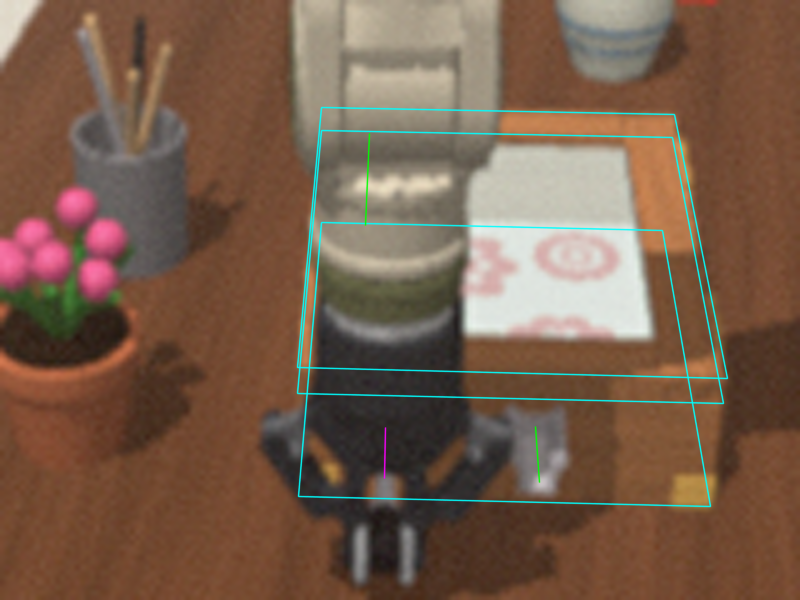

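Call:
servo_tool(
  moves=[
    [-1.5,0,0,0,1],
    [-1.5,0,0,0,1],
    [-1,-1,0,0,1],
    [0,-1.5,0.4,0,1],
    [0,-1.5,0.4,0,1],
    [0,-1.5,0.4,0,1],
    [0,-1.5,0.4,0,1],
    [0,-1.5,0,0,1],
    [0,0,0,0,1],
    [0,0,0,0,1],
  ],
)

```text
clock: 10.3
tcp_pos: [0.4768, 0.1672, 0.0747]
orientation: [0.529, 0.47, 0.529, -0.469]
wrist_force: [0.4, -0.1, -0.3]
finger_gap: 0.0169
```

```bash
python3 - <<'E'
from h import *
plan([-.015,.236,.0344])
p=optics.read_camera('side');overlay(p,Q,'pics/s6.png',(290,170,410,270),6.5)
p2=optics.read_camera('top');cv2.imwrite('pics/t6.png',cv2.resize(p2['pixels'][150:270,250:410],None,fx=5,fy=5,interpolation=cv2.INTER_CUBIC))
for pp in (p,p2):
  for t in ['pin','pin_tip','pin_grip']: print(t,[(np.round(r['location'],1).tolist(),round(r['conf'],2)) for r in models.pinpoint(t,pp)][:2])
c=case(env.get_state()['tcp_pos'])
for dy in (-.0816,-.0016): 
  X=W(Q,[c[0],c[1]+dy,c[2]+.0211]);print(proj(p,X),proj(p2,X))
E
```

```text
clock 10.3 tcp [0.4768 0.1672 0.0747] case [-0.0146  0.2358  0.0747] tgt [0.4763 0.1674 0.0344] shift cm tool [ 4.03 -0.05 -0.02]
turn about tool x 0.0001 axes
 [[ 0.001  0.    -1.   ]
 [ 0.993  0.119  0.001]
 [ 0.119 -0.993 -0.   ]]
shift after turn [ 4.03 -0.05 -0.02] F [ 0.39 -0.07 -0.26] gap 0.0169374119756012
pin [([356.5, 228.8], 0.41), ([302.0, 379.7], 0.33)]
pin_tip [([359.2, 222.7], 0.56)]
pin_grip [([360.1, 244.2], 0.4), ([301.0, 383.2], 0.28)]
pin [([344.6, 186.9], 0.59), ([300.4, 220.2], 0.44)]
pin_tip [([351.3, 244.3], 0.74), ([310.6, 218.5], 0.55)]
pin_grip [([285.6, 223.2], 0.46)]
[[357.41556227 224.42790483]] [[307.37650402 220.09745489]]
[[358.75533974 242.52955146]] [[286.25198515 222.78525627]]
```

View pics/s6.png

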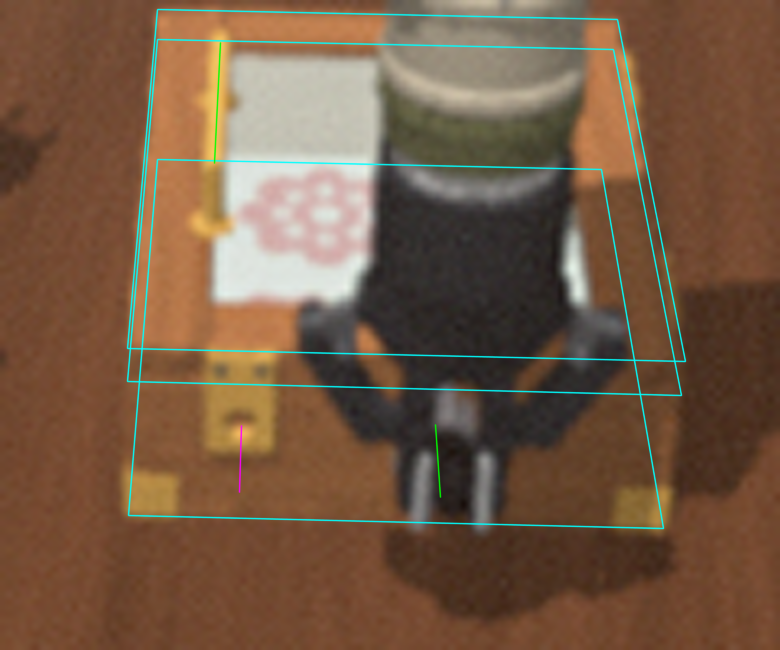

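View pics/t6.png

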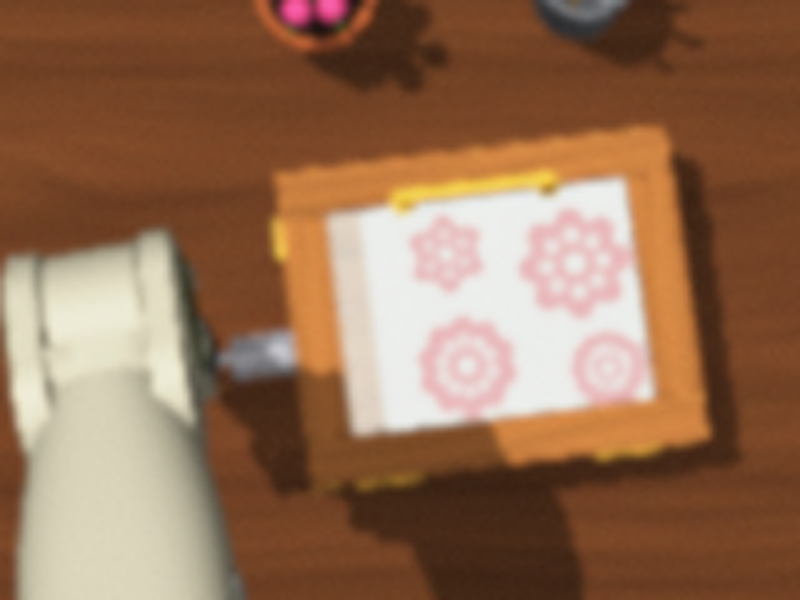

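Call:
servo_tool(
  moves=[
    [1,-0.05,0,0,1],
    [1,0,0,0,1],
    [0.6,0,0,0,1],
    [0.5,0,0,0,1],
    [0.3,0,0,0,1],
    [0.2,0,0,0,1],
    [0.15,0,0,0,1],
    [0,0,0,0,1],
    [0,0,0,0,1],
    [0,0,0,0,1],
  ],
)

```text
clock: 11.95
tcp_pos: [0.4757, 0.1669, 0.0369]
orientation: [0.529, 0.469, 0.529, -0.469]
wrist_force: [-0.3, 1.0, -0.8]
finger_gap: 0.0169
```

```bash
python3 - <<'E'
from h import *
plan([-.015,.236,.0360])
p=optics.read_camera('side');cv2.imwrite('pics/s7.png',cv2.resize(p['pixels'][190:270,320:400],None,fx=7,fy=7,interpolation=cv2.INTER_CUBIC))
E
```

```text
clock 11.95 tcp [0.4757 0.1669 0.0369] case [-0.0156  0.2356  0.0369] tgt [0.4763 0.1674 0.036 ] shift cm tool [ 0.09  0.06 -0.04]
turn about tool x 0.0 axes
 [[ 0.    -0.    -1.   ]
 [ 0.993  0.119  0.   ]
 [ 0.119 -0.993  0.   ]]
shift after turn [ 0.09  0.06 -0.04] F [-0.25  1.01 -0.79] gap 0.016862768852593593
```

View pics/s7.png

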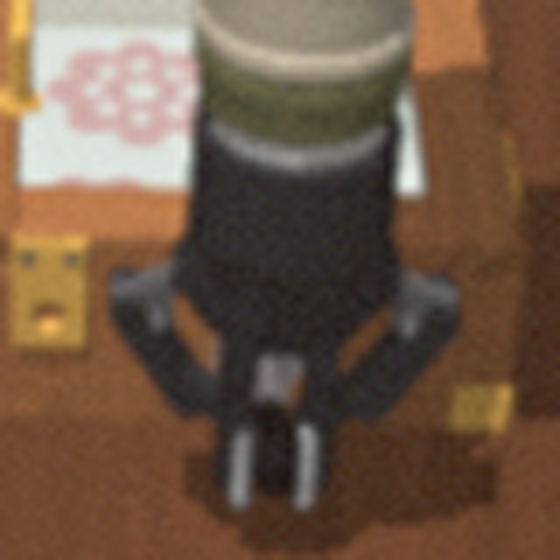

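Call:
servo_tool(
  moves=[
    [0.1,0.05,0,0,1],
    [0.05,0,0,0,1],
    [0.05,0,0,0,1],
    [0,0,0,0,1],
    [0,0,0,0,0.5],
    [0,0,0,0,0.2],
    [0,0,0,0,-0.2],
    [0,0,0,0,-0.2],
    [0,0,0,0,-0.2],
    [0,0,0,0,-0.2],
  ],
)

```text
clock: 13.25
tcp_pos: [0.4762, 0.167, 0.0348]
orientation: [0.529, 0.469, 0.529, -0.469]
wrist_force: [0.7, -0.5, -0.1]
finger_gap: 0.0516
```

```bash
python3 - <<'E'
from h import *
plan([-.015,.236,.18])
p=optics.read_camera('side');cv2.imwrite('pics/s8.png',cv2.resize(p['pixels'][190:270,320:400],None,fx=7,fy=7,interpolation=cv2.INTER_CUBIC))
E
```

```text
clock 13.25 tcp [0.4762 0.167  0.0348] case [-0.0152  0.2356  0.0348] tgt [0.4763 0.1674 0.18  ] shift cm tool [-14.52   0.02  -0.04]
turn about tool x 0.0 axes
 [[ 0.    -0.    -1.   ]
 [ 0.993  0.119  0.   ]
 [ 0.119 -0.993  0.   ]]
shift after turn [-14.52   0.02  -0.04] F [ 0.71 -0.46 -0.09] gap 0.051604472046151574
```

View pics/s8.png

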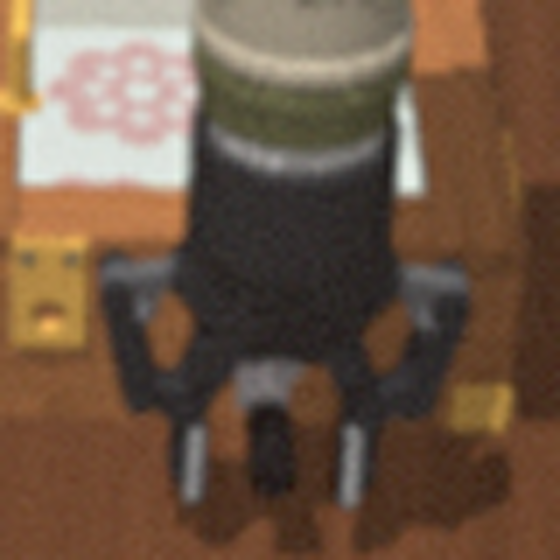

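Call:
servo_tool(
  moves=[
    [-1,0,0,0,-0.2],
    [-3,0,0,0,-0.2],
    [-4,0,0,0,-0.2],
    [-4,0,0,0,-0.2],
    [-2.5,0,0,0,-0.2],
    [0,0,0,0,-0.2],
    [0,1,2.4,0,-0.2],
    [0,2,4.7,0,-0.2],
    [0,2,4.7,0,-0.2],
    [0,2,4.7,0,-0.2],
  ],
)

```text
clock: 14.55
tcp_pos: [0.5652, 0.0102, 0.1786]
orientation: [0.528, 0.469, 0.529, -0.47]
wrist_force: [1.4, 0.6, 1.1]
finger_gap: 0.0509
```

Call:
servo_tool(
  moves=[
    [0,2,4.7,0,-0.2],
    [0,1.0,2.4,0,-0.2],
    [0,0,0,0,-0.2],
    [0,0,0,0,-0.2],
    [0,0,0,0,-0.2],
    [0,0,0,0,-0.2],
    [0,0,0,0,-0.2],
    [0,0,0,0,-0.2],
    [0,0,0,0,-0.2],
    [0,0,0,0,-0.2],
  ],
)

```text
clock: 15.8
tcp_pos: [0.6034, -0.0555, 0.1798]
orientation: [0.529, 0.469, 0.529, -0.469]
wrist_force: [0.8, -0.1, -0.2]
finger_gap: 0.051
```

```bash
python3 - <<'E'
from h import *
plan([.085,0,.108])
p=optics.read_camera('side');overlay(p,Q,'pics/s9.png',(260,120,410,260),5)
p2=optics.read_camera('top');overlay(p2,Q,'pics/t9.png',(260,140,410,260),5)
for pp in (p,p2):
  for t in ['pin','pin_tip','pin_grip','lid_handle']: print(t,[(np.round(r['location'],1).tolist(),round(r['conf'],2)) for r in models.pinpoint(t,pp)][:2])
for X in ([-.015,.1535,.0555],[-.015,.2335,.0555],[.085,0,.128]):
  print(proj(p,W(Q,X)),proj(p2,W(Q,X)))
E
```

```text
clock 15.8 tcp [ 0.6034 -0.0555  0.1798] case [ 0.0848 -0.0004  0.1798] tgt [ 0.6036 -0.0551  0.108 ] shift cm tool [ 7.18  0.02 -0.04]
turn about tool x -0.0 axes
 [[-0.    -0.    -1.   ]
 [ 0.993  0.119 -0.   ]
 [ 0.119 -0.993  0.   ]]
shift after turn [ 7.18  0.02 -0.04] F [ 0.79 -0.14 -0.17] gap 0.0509890470182722
pin [([357.1, 240.7], 0.5)]
pin_tip [([355.0, 232.0], 0.54)]
pin_grip [([357.6, 256.5], 0.53), ([325.5, 233.2], 0.48)]
lid_handle [([301.3, 378.8], 0.72), ([323.4, 187.1], 0.71)]
pin [([364.2, 148.0], 0.43), ([299.4, 220.7], 0.41)]
pin_tip [([308.1, 222.4], 0.39)]
pin_grip [([286.4, 223.0], 0.52)]
lid_handle [([366.3, 148.2], 0.59)]
[[356.5903047  235.61191695]] [[308.02300973 220.63336531]]
[[357.85432394 254.02615251]] [[287.40634311 223.25670487]]
[[323.00105446 185.04815102]] [[344.84773285 187.60662587]]
```

View pics/s9.png

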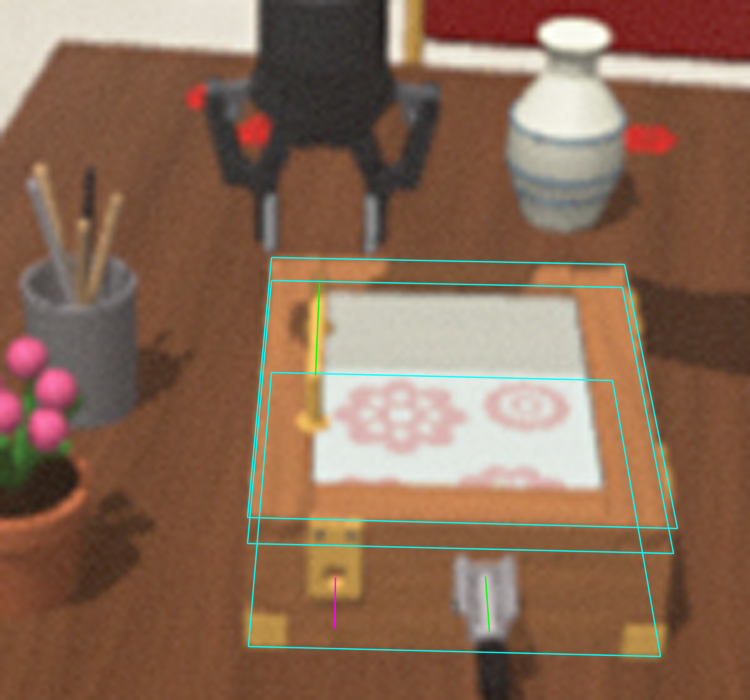

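View pics/t9.png

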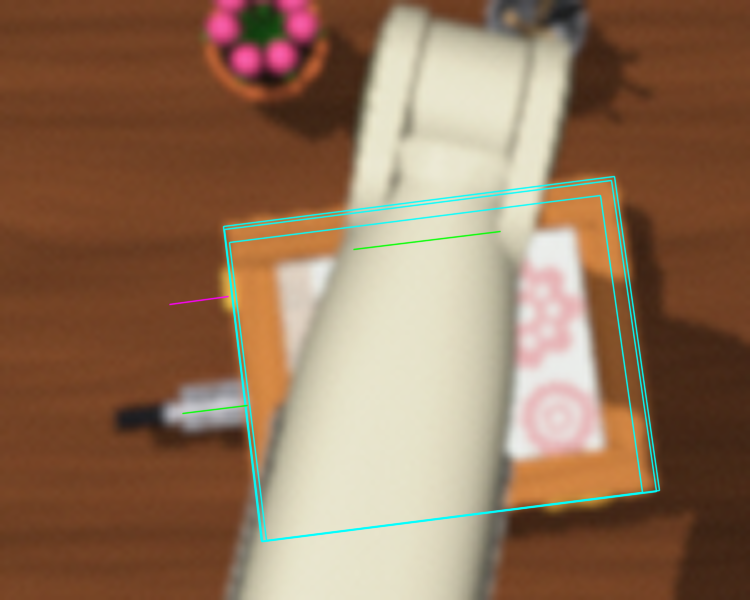

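Call:
servo_tool(
  moves=[
    [2,0,0,0,-0.2],
    [2,0,0,0,-0.2],
    [1.5,0,0,0,-0.2],
    [1,0,0,0,-0.2],
    [0.7,0,0,0,-0.2],
    [0,0,0,0,-0.2],
    [0,0,0,0,0.3],
    [0,0,0,0,0.6],
    [0,0,0,0,1],
    [0,0,0,0,1],
  ],
  grip_force=50,
)

```text
clock: 17.55
tcp_pos: [0.6047, -0.0555, 0.1084]
orientation: [0.53, 0.47, 0.528, -0.469]
wrist_force: [4.2, 1.6, 0.3]
finger_gap: 0.0082
```

Call:
servo_tool(
  moves=[
    [0,0,0,0,1],
    [0,0,0,0,1],
    [0,0,0,0,1],
    [0,0,0,0,1],
    [0,0,0,0,1],
    [0,0,0,0,1],
    [0,0,0,0,1],
    [0,0,0,0,1],
    [0,0,0,0,1],
    [0,0,0,0,1],
  ],
)

```text
clock: 18.8
tcp_pos: [0.6047, -0.0555, 0.1085]
orientation: [0.53, 0.47, 0.528, -0.469]
wrist_force: [5.5, 2.0, 2.3]
finger_gap: 0.0083
```

```bash
python3 - <<'E'
from h import *
plan([.085,0,.108])
p=optics.read_camera('side');overlay(p,Q,'pics/s10.png',(260,120,410,260),5)
E
```

```text
clock 18.8 tcp [ 0.6047 -0.0555  0.1085] case [ 0.086  -0.0005  0.1085] tgt [ 0.6036 -0.0551  0.108 ] shift cm tool [ 0.05 -0.1  -0.05]
turn about tool x 0.0002 axes
 [[ 0.003 -0.    -1.   ]
 [ 0.993  0.119  0.003]
 [ 0.119 -0.993  0.   ]]
shift after turn [ 0.05 -0.1  -0.05] F [5.53 2.03 2.34] gap 0.008253625320849192
```

View pics/s10.png

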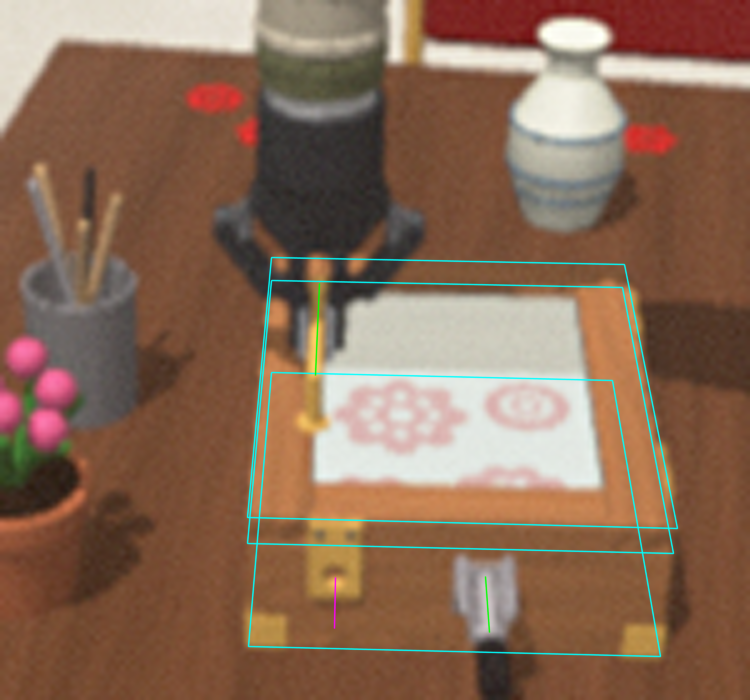

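```bash
python3 - <<'E'
import numpy as np
th=np.radians([0,1,2.5,4.5,7,9.5,12,14.5,17,19,20,21,22.5,25,27.5,30,32.5,35,37.5,40,42,44,46,47.5,49,50])
x=.205*np.cos(th)-.053*np.sin(th);z=.205*np.sin(th)+.053*np.cos(th)
cx=cz=0
for i in range(1,len(th)):
    a=round(-(z[i]-z[0])*100-cz,2);b=round((x[i]-x[0])*100-cx,2);cz+=a;cx+=b
    print(i,round(np.degrees(th[i]),1),[a,b])
E
```

```text
1 1.0 [np.float64(-0.36), np.float64(-0.1)]
2 2.5 [np.float64(-0.53), np.float64(-0.15)]
3 4.5 [np.float64(-0.7), np.float64(-0.23)]
4 7.0 [np.float64(-0.87), np.float64(-0.32)]
5 9.5 [np.float64(-0.85), np.float64(-0.36)]
6 12.0 [np.float64(-0.84), np.float64(-0.39)]
7 14.5 [np.float64(-0.81), np.float64(-0.43)]
8 17.0 [np.float64(-0.8), np.float64(-0.47)]
9 19.0 [np.float64(-0.63), np.float64(-0.39)]
10 20.0 [np.float64(-0.3), np.float64(-0.21)]
11 21.0 [np.float64(-0.3), np.float64(-0.21)]
12 22.5 [np.float64(-0.45), np.float64(-0.33)]
13 25.0 [np.float64(-0.73), np.float64(-0.57)]
14 27.5 [np.float64(-0.7), np.float64(-0.6)]
15 30.0 [np.float64(-0.67), np.float64(-0.64)]
16 32.5 [np.float64(-0.64), np.float64(-0.66)]
17 35.0 [np.float64(-0.62), np.float64(-0.69)]
18 37.5 [np.float64(-0.58), np.float64(-0.71)]
19 40.0 [np.float64(-0.56), np.float64(-0.74)]
20 42.0 [np.float64(-0.42), np.float64(-0.61)]
21 44.0 [np.float64(-0.39), np.float64(-0.63)]
22 46.0 [np.float64(-0.38), np.float64(-0.63)]
23 47.5 [np.float64(-0.26), np.float64(-0.49)]
24 49.0 [np.float64(-0.26), np.float64(-0.49)]
25 50.0 [np.float64(-0.16), np.float64(-0.33)]
```

Call:
servo_tool(
  moves=[
    [-0.36,-0.1,0,0,1],
    [-0.53,-0.15,0,0,1],
    [-0.7,-0.23,0,0,1],
    [-0.87,-0.32,0,0,1],
    [-0.85,-0.36,0,0,1],
    [-0.84,-0.39,0,0,1],
    [-0.81,-0.43,0,0,1],
    [-0.8,-0.47,0,0,1],
    [-0.63,-0.39,0,0,1],
    [-0.3,-0.21,0,0,1],
  ],
)

```text
clock: 20.1
tcp_pos: [0.5752, -0.059, 0.1755]
orientation: [0.53, 0.471, 0.528, -0.468]
wrist_force: [8.9, 2.5, -1.2]
finger_gap: 0.008
```

```bash
python3 - <<'E'
from h import *
th=np.radians(20)
plan([-.12+.001+.205*np.cos(th)-.053*np.sin(th),0,.075+.205*np.sin(th)+.053*np.cos(th)-.0195])
p=optics.read_camera('side');cv2.imwrite('pics/s11.png',cv2.resize(p['pixels'][120:260,250:410],None,fx=5,fy=5,interpolation=cv2.INTER_CUBIC))
E
```

```text
clock 20.1 tcp [ 0.5752 -0.059   0.1755] case [ 0.0564 -0.0005  0.1755] tgt [ 0.5743 -0.0586  0.1754] shift cm tool [ 0.01 -0.08 -0.05]
turn about tool x 0.0003 axes
 [[ 0.005  0.    -1.   ]
 [ 0.993  0.119  0.005]
 [ 0.119 -0.993  0.   ]]
shift after turn [ 0.01 -0.08 -0.05] F [ 8.91  2.49 -1.24] gap 0.007960123558951223
```

View pics/s11.png

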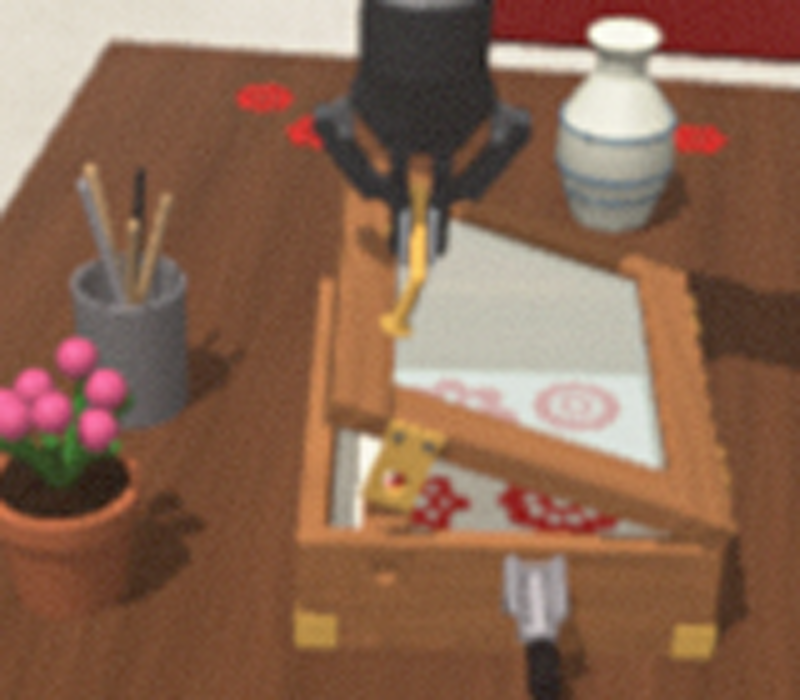

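Call:
servo_tool(
  moves=[
    [-0.3,-0.11,0,0,1],
    [-0.45,-0.23,0,0,1],
    [-0.73,-0.57,0,0,1],
    [-0.7,-0.6,0,0,1],
    [-0.67,-0.64,0,0,1],
    [-0.64,-0.66,0,0,1],
    [-0.62,-0.69,0,0,1],
    [-0.58,-0.71,0,0,1],
    [-0.56,-0.74,0,0,1],
    [-0.42,-0.61,0,0,1],
  ],
)

```text
clock: 21.4
tcp_pos: [0.5203, -0.0654, 0.2329]
orientation: [0.53, 0.471, 0.528, -0.468]
wrist_force: [10.3, 4.4, 6.3]
finger_gap: 0.0084
```

Call:
servo_tool(
  moves=[
    [-0.39,-0.63,0,0,1],
    [-0.38,-0.63,0,0,1],
    [-0.26,-0.49,0,0,1],
    [-0.26,-0.49,0,0,1],
    [-0.16,-0.33,0,0,1],
    [0,0,0,0,1],
    [0,0,0,0,1],
    [0,0,0,0,1],
    [0,0,0,0,1],
    [0,0,0,0,1],
  ],
)

```text
clock: 22.65
tcp_pos: [0.4955, -0.0683, 0.2484]
orientation: [0.531, 0.471, 0.527, -0.467]
wrist_force: [7.1, 4.9, 9.5]
finger_gap: 0.008
```

```bash
python3 - <<'E'
from h import *
th=np.radians(50)
T=lambda th:np.array([-.12+.001+.205*np.cos(th)-.053*np.sin(th),0,.075+.205*np.sin(th)+.053*np.cos(th)-.0195])
plan(T(th)); c=case(env.get_state()['tcp_pos'])
print('angle est',np.degrees(np.arctan2(c[2]+.0195-.075,c[0]+.119)-np.arctan2(53,205)),'r',np.hypot(c[2]+.0195-.075,c[0]+.119))
p=optics.read_camera('side');p2=optics.read_camera('top')
im=cv2.resize(p['pixels'][80:260,250:410],None,fx=4,fy=4,interpolation=cv2.INTER_CUBIC)
for d,col in((46,(255,0,0)),(50,(0,255,0)),(54,(0,0,255))):
    t=np.radians(d);e=[[-.12+a*np.cos(t)-b*np.sin(t),y,.075+a*np.sin(t)+b*np.cos(t)] for a,b,y in ((0,0,.15),(.24,0,.15),(.24,.018,.15),(0,.018,.15))]
    uv=((proj(p,W(Q,e))-[250,80]+.5)*4).astype(int); cv2.polylines(im,[uv],True,col,1,cv2.LINE_AA)
cv2.imwrite('pics/s12.png',im)
cv2.imwrite('pics/t12.png',cv2.resize(p2['pixels'][120:270,250:420],None,fx=4,fy=4,interpolation=cv2.INTER_CUBIC))
for pp in (p,p2):
  for t in ['pin_tip','pin_grip','lid_handle','vase','flowerpot','cup','scissors']: print(t,[(np.round(r['location'],1).tolist(),round(r['conf'],2)) for r in models.pinpoint(t,pp)][:2])
h=T(th)+[-.001,0,.0195];print(proj(p,W(Q,h)),proj(p2,W(Q,h)))
E
```

```text
clock 22.65 tcp [ 0.4955 -0.0683  0.2484] case [-0.0239 -0.0003  0.2484] tgt [ 0.4916 -0.0685  0.2466] shift cm tool [ 0.17 -0.39 -0.03]
turn about tool x 0.0009 axes
 [[ 0.008  0.001 -1.   ]
 [ 0.993  0.12   0.008]
 [ 0.12  -0.993  0.   ]]
shift after turn [ 0.17 -0.39 -0.03] F [7.08 4.85 9.46] gap 0.007997452874769615
angle est 49.257840436942104 r 0.21503857266233045
pin_tip [([357.3, 234.2], 0.68)]
pin_grip [([358.6, 252.7], 0.61)]
lid_handle [([361.6, 150.0], 0.74)]
vase [([371.1, 163.0], 0.63)]
flowerpot [([266.4, 237.9], 0.66)]
cup [([275.9, 202.2], 0.84), ([349.1, 218.6], 0.56)]
scissors [([298.8, 381.9], 0.94), ([358.4, 243.7], 0.2)]
pin_tip [([309.5, 219.3], 0.45)]
pin_grip [([289.1, 222.7], 0.66)]
lid_handle []
vase [([449.5, 224.3], 0.76), ([344.9, 211.1], 0.16)]
flowerpot [([311.3, 149.0], 0.68)]
cup [([365.0, 147.7], 0.56)]
scissors [([202.3, 202.9], 0.52)]
[[363.20284663 144.66357622]] [[350.79700385 215.53667936]]
```

View pics/s12.png

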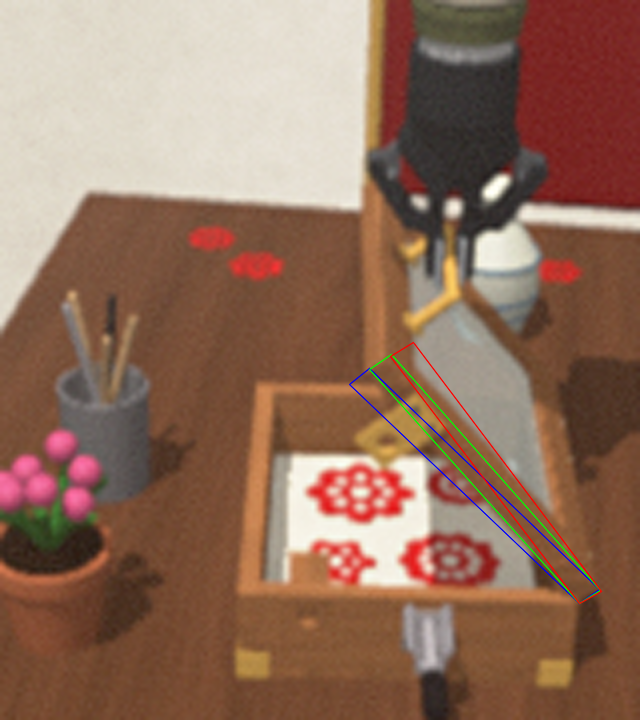

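View pics/t12.png

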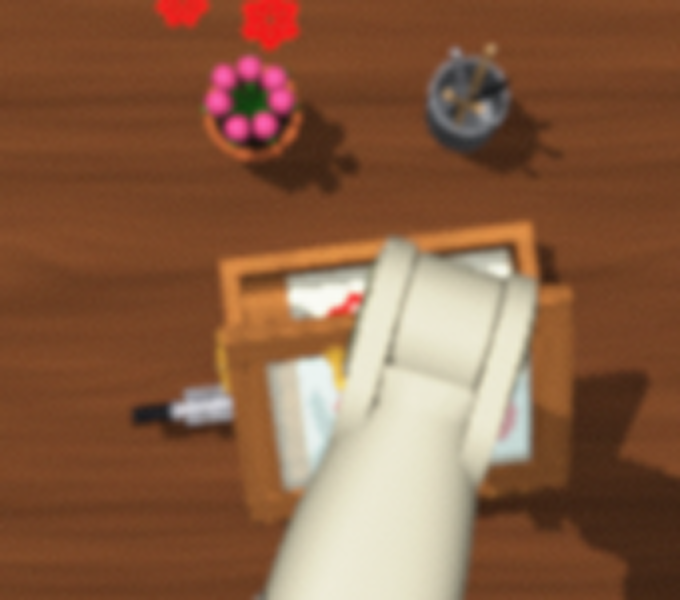

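```bash
cat > ang.py <<'E'
from h import *
from scipy.ndimage import map_coordinates
for n in ('side','top'):
    ps=[optics.read_camera(n) for _ in range(2)];p=ps[0]
    im=cv2.GaussianBlur(np.mean([q['pixels'].astype(float) for q in ps],0),(0,0),.8);gx=cv2.Scharr(im,cv2.CV_64F,1,0);gy=cv2.Scharr(im,cv2.CV_64F,0,1)
    lab=cv2.cvtColor(p['pixels'],cv2.COLOR_BGR2LAB)
    S=[((0,.018,.15),(.24,.018,.15)),((.24,.0,-.15),(.24,.0,.15)),((.24,.018,-.15),(.24,.018,.15)),((0,.018,-.15),(.24,.018,-.15)),((0,0,.15),(.24,0,.15))]
    D=np.arange(42,58,.25);out=[]
    for d in D:
        t=np.radians(d);o=[]
        for a,b in S:
            w=np.linspace(.05,.95,80)[:,None];e=np.array(a)*(1-w)+np.array(b)*w
            X=np.c_[-.12+e[:,0]*np.cos(t)-e[:,1]*np.sin(t),e[:,2],.075+e[:,0]*np.sin(t)+e[:,1]*np.cos(t)]
            uv=proj(p,W(Q,X));dd=uv[-1]-uv[0];nn=np.array([-dd[1],dd[0]])/np.linalg.norm(dd);v=0
            for c in range(3):
                v+=abs(np.mean(map_coordinates(gx[:,:,c],[uv[:,1],uv[:,0]],order=1)*nn[0]+map_coordinates(gy[:,:,c],[uv[:,1],uv[:,0]],order=1)*nn[1]))
            o.append(v)
        out.append(o)
    out=np.array(out)
    for k in range(len(S)):
        i=np.argsort(-out[:,k])[:4];print(n,k,D[i],np.round(out[i,k]),'med',np.round(np.median(out[:,k])))
    print('sum',D[np.argsort(-out.sum(1))[:4]])
E
python3 ang.py
```

```text
side 0 [52.5  52.75 52.25 53.  ] [868. 859. 854. 832.] med 150.0
side 1 [53.75 53.5  54.   53.25] [913. 906. 859. 840.] med 208.0
side 2 [49.5  49.25 49.75 49.  ] [917. 897. 875. 823.] med 437.0
side 3 [51.   50.75 51.25 50.5 ] [550. 544. 532. 530.] med 371.0
side 4 [49.   49.25 48.75 49.5 ] [707. 703. 701. 688.] med 476.0
sum [49.25 49.5  49.   49.75]
top 0 [55.75 55.25 55.5  55.  ] [401. 401. 401. 400.] med 347.0
top 1 [57.75 57.5  44.   44.25] [318. 267. 263. 262.] med 193.0
top 2 [55.25 55.5  55.   55.75] [616. 615. 598. 594.] med 196.0
top 3 [47.25 47.   47.5  47.75] [759. 759. 759. 758.] med 733.0
top 4 [57.75 57.5  57.25 57.  ] [394. 391. 388. 384.] med 349.0
sum [54.75 54.5  55.   54.25]
```

```bash
python3 - <<'E'
from h import *
for n,(x0,y0,x1,y1) in (('side',(330,120,410,235)),('top',(295,165,400,260))):
  p=optics.read_camera(n); f=6.5 if n=='side' else 5
  base=cv2.resize(p['pixels'][y0:y1,x0:x1],None,fx=f,fy=f,interpolation=cv2.INTER_CUBIC);ims=[]
  for d in (49,52):
    im=base.copy();t=np.radians(d)
    def pt(a,b,y): return [-.12+a*np.cos(t)-b*np.sin(t),y,.075+a*np.sin(t)+b*np.cos(t)]
    for b,col in ((0,(255,255,0)),(.018,(0,255,0))):
      uv=((proj(p,W(Q,[pt(0,b,.15),pt(.24,b,.15),pt(.24,b,-.15),pt(0,b,-.15)]))-[x0,y0]+.5)*f).astype(int);cv2.polylines(im,[uv],True,col,1,cv2.LINE_AA)
    uv=((proj(p,W(Q,[pt(.205,.053,-.055),pt(.205,.053,.055)]))-[x0,y0]+.5)*f).astype(int);cv2.polylines(im,[uv],False,(255,0,255),1)
    ims.append(im)
  o=np.hstack(ims);s=min(800/o.shape[1],600/o.shape[0],1);cv2.imwrite(f'pics/{n}13.png',cv2.resize(o,None,fx=s,fy=s,interpolation=cv2.INTER_AREA))
E
```

```text
(no output)
```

View pics/side13.png

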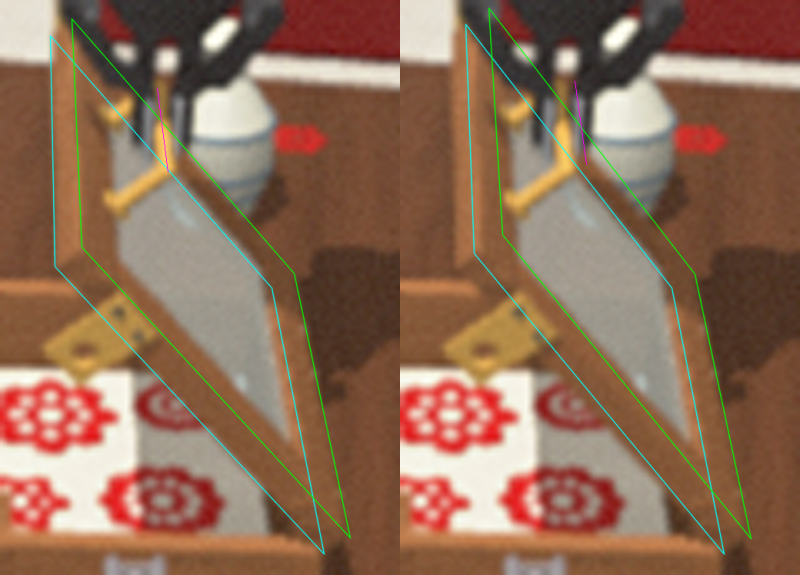

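View pics/top13.png

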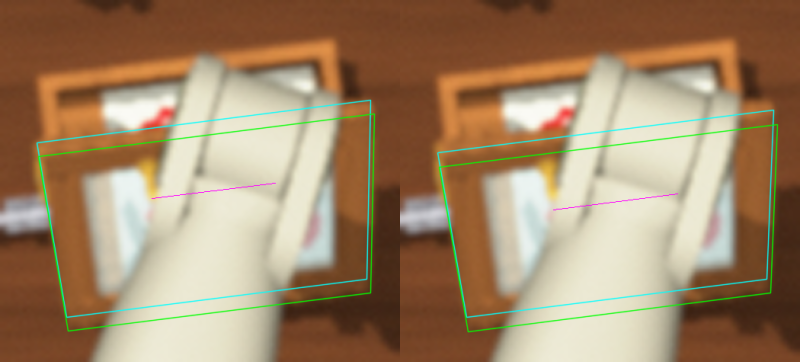

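Call:
servo_tool(
  moves=[
    [-0.07,-0.08,0,0,1],
    [-0.07,-0.08,0,0,1],
    [-0.07,-0.08,0,0,1],
    [-0.05,-0.08,0,0,1],
    [0,0,0,0,1],
    [0,0,0,0,1],
    [0,0,0,0,1],
    [0,0,0,0,1],
    [0,0,0,0,1],
    [0,0,0,0,1],
  ],
  grip_force=70,
)

```text
clock: 25.0
tcp_pos: [0.4917, -0.0688, 0.2503]
orientation: [0.531, 0.471, 0.527, -0.468]
wrist_force: [6.4, 4.2, 6.8]
finger_gap: 0.0074
```

```bash
python3 - <<'E'
from h import *
s=env.get_state();c=case(s['tcp_pos']); print(s['clock'],c,s['wrist_force'],s['finger_gap'])
for o in (.0155,.0195): print(o,np.degrees(np.arctan2(c[2]+o-.075,c[0]+.119)-np.arctan2(53,205)),'r',np.hypot(c[2]+o-.075,c[0]+.119))
p=optics.read_camera('side');p2=optics.read_camera('top')
for pp in (p,p2): print([(np.round(r['location'],1).tolist(),round(r['conf'],2)) for r in models.pinpoint('lid_handle',pp)][:2])
for d in (48,49,50,51,52):
    t=np.radians(d);print(d,proj(p,W(Q,[-.12+.205*np.cos(t)-.053*np.sin(t),0,.075+.205*np.sin(t)+.053*np.cos(t)])))
x0,y0,x1,y1=330,120,410,235;f=5;ims=[]
for d in (48.5,50,51.5):
    im=cv2.resize(p['pixels'][y0:y1,x0:x1],None,fx=f,fy=f,interpolation=cv2.INTER_CUBIC);t=np.radians(d)
    def pt(a,b,y): return [-.12+a*np.cos(t)-b*np.sin(t),y,.075+a*np.sin(t)+b*np.cos(t)]
    uv=((proj(p,W(Q,[pt(0,0,.15),pt(.24,0,.15),pt(.24,0,-.15)]))-[x0,y0]+.5)*f).astype(int);cv2.polylines(im,[uv],False,(255,255,0),1,cv2.LINE_AA)
    uv=((proj(p,W(Q,[pt(.205,.053,-.055),pt(.205,.053,.055)]))-[x0,y0]+.5)*f).astype(int);cv2.polylines(im,[uv],False,(255,0,255),1)
    ims.append(im[:,:265])
cv2.imwrite('pics/side14.png',np.hstack(ims))
E
```

```text
25.0 [-0.02774906 -0.00029306  0.25032224] [6.4475877  4.15213986 6.7572912 ] 0.00743396741436008
0.0155 49.947286683459886 r 0.2115179898245635
0.0195 50.40687521290425 r 0.2151335351132394
[([363.6, 143.2], 0.89)]
[]
48 [[360.82446335 145.66149378]]
49 [[362.00829744 145.15369822]]
50 [[363.20284663 144.66357622]]
51 [[364.40767989 144.19135749]]
52 [[365.6223595  143.73726446]]
```

View pics/side14.png

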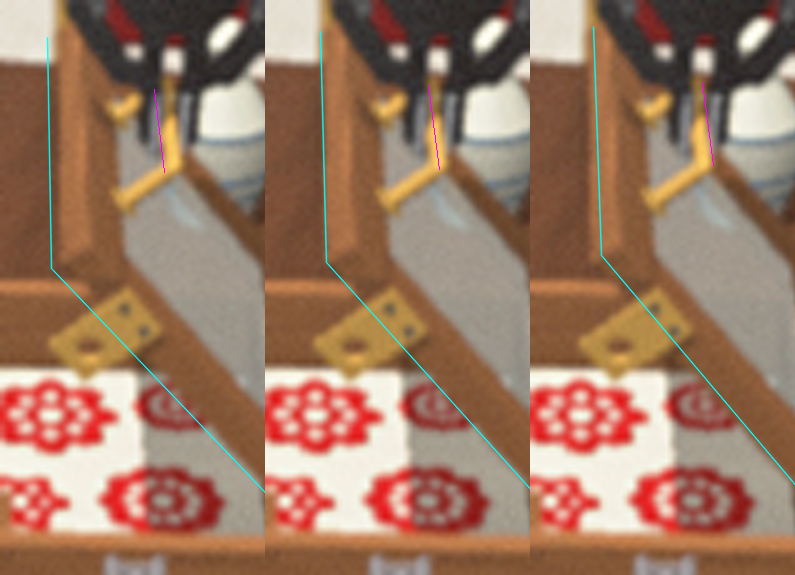

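```bash
python3 - <<'E'
from h import *
s=env.get_state();print(s['clock'],case(s['tcp_pos']),s['finger_gap'])
print(order.hand_in())
E
```

```text
25.2 [-0.02773212 -0.00028406  0.25034395] 0.0076736176396654185
the job is handed in; nothing more can be done
None
```

I drew the pin about 70 mm out of the latch, lowered it into the keeper channel and let go of it there. Then I took the lid handle, raised the lid to about 50 degrees, and handed in at 25.2 s with the gripper still holding it at 70 N.

**Pin:** in the last pictures it lies in the channel with its collar and grip outside. I estimate the tip at 2–6 mm from the case side, from the travel and the starting tolerance; the picture agrees but did not measure it directly.

**Lid:** the arm pose gave 49.9–50.4 degrees and the side-camera overlay about 50.4. My automatic edge fit was ambiguous, with edges scattered from 49 to 54 degrees in the side view and unusable in the top view, so I did not rely on it. The bar seems to have slipped about 4 mm in the pads during the lift. After I raised the grip force and made a small correction, the arm's position stayed put.

**Bystanders:** the vase, flowerpot, cup and scissors were within a few pixels of where they started, checked just before the last one-degree lid correction. The wrist force readings stayed within about 13 N.

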